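Weigh the limonite sample on the beam balance

TASK

Weigh the limonite, the biggest of the loose mineral lumps: set it gently on the pan of the beam balance, then slide the counterpoise along the beam until the beam hangs level, its pointer at the long mark, and let go. Leave the other three loose lumps where they lie.

Things in the scene. Friction and masses are not known exactly. Their poses are not given: they have to be found in the camera images.
- limonite: the load: an irregular brown mineral lump, 40 (its x) x 56 (its y) x 26 (its z) mm, the biggest of the four loose lumps; its weight is not known (about 0.10 to 0.18 kg). It lies flat on the table. Origin: centre of its underside, z up; grasp it across its x
- galena_rock: bystander: grey mineral lump, 30x36x21 mm, origin at the centre of its underside; leave it
- jasper: bystander: small brown mineral lump, 26x30x18 mm, origin at the centre of its underside; leave it
- sodalite: bystander: small dark blue mineral lump, 25x30x25 mm, origin at the centre of its underside; leave it
- balance: the balance's fixed stand: grey foot plate 100 (x) x 340 (y) mm, top 16 mm above the table, with two cheeks that carry the beam's pivot. Origin: on the table below the pivot, z up; pivot 80 mm above it. +y points along the beam to the pan, -y to the counterpoise and to a white index plate (226 mm from the pivot, top at 110 mm) whose long black tick is level with the pivot
- beam (a joint): hinge of the beam, rad; 0 = level (pointer at the long tick), positive = pan up; stops at -0.10 and 0.10. Damped: rests about 1 s after it is let free. With the pan empty it is level with the counterpoise at 0. Between the stops each mm the counterpoise moves outward (away from the pan) raises the pan by about 0.007 rad, so only about 28 mm of travel lie between the stops
- pan: the round pan of bright metal on its stem, carried on the beam's end 110 mm from the pivot; a linkage keeps it level, so it does not matter where on it the load lies. Its origin is 20 mm below the pan's floor, z up
- pan_top (a point): centre of the pan's floor; the floor is 94 mm across within a rim 3 mm high, about 100 mm above the table when the beam is level and up to 11 mm higher or lower as the beam tilts; it sinks softly under a load
- counterpoise (a joint): slide of the counterpoise along the beam, m; 0 = nearest the pivot (45 mm from it), grows outward away from the pan, ends at 0.12. It stays where it is left (sliding friction about 1 N). The limonite needs a value between about 0.05 and 0.11; it starts between 0 and 0.03
- knob (a point): point on the upright round steel knob of the counterpoise, on the knob's axis, 14 mm below its top. The knob is 20 mm in diameter and stands 40 mm high on a dark steel block (30 mm across the beam, 28 mm along it, its top 25 mm below this point). Grasp the knob from above across any diameter; when the beam is level this point is 122 mm above the table
Not all that is in view belongs to the job. Leave any white look-alike of the limonite alone.

How it is judged (in metres and radians):
On the way, in this order (a step that is already met when the one before it is completed fails the run):
1. the limonite rests on the pan and is let go (horizontal distance between limonite and pan_top below 0.04 m and contact force between limonite and pan above 0.5 N and contact force between the fingers and limonite below 0.1 N and linear speed of limonite below 0.01 m/s), for 0.2 s.
2. the beam hangs free and level (value of joint beam between -0.025 and 0.025 rad and velocity of joint beam between -0.03 and 0.03 rad/s and contact force between the fingers and anything else below 0.1 N), for 0.4 s.
At the end, for the whole second after the job is handed in: the limonite lies at rest on the pan, its centre within 40 mm of the pan's centre, and the beam hangs free, at rest and level within 0.025 rad (about 5 mm at the pointer) (horizontal distance between limonite and pan_top below 0.04 m and contact force between limonite and pan above 0.5 N and linear speed of limonite below 0.01 m/s and value of joint beam between -0.025 and 0.025 rad and velocity of joint beam between -0.03 and 0.03 rad/s); the robot touches nothing.
It fails at once if another lump moved by more than 20 mm (distance of any of galena_rock, jasper, sodalite from where it was at the start of the episode above 0.02 m).
It fails at once if the limonite dropped or pressed hard on the pan (over 15 N) (contact force between limonite and pan above 15 N).
It also fails if it takes over 72 s, if anything falls off the work surface, if the arm or the gripper's body presses on something with over 40 N, if the wrist force passes 120 N, or if a joint passes its speed limit or range.

ROBOT

A 6-joint arm with a two-finger parallel gripper is mounted at the origin on a cart in front of the work surface, level with it; the furniture and walls round the work are solid. World frame = base frame: x ahead of the robot, y to its left, z up, the work surface at z = 0. Lengths are in m, angles in degrees, forces in N, time in s.
With the tool pointing down it reaches from about 0.325 to 0.9 m from the base axis. Payload 3.5 kg.
Tool frame: the origin (TCP) lies midway between the tips of the shut fingers; the grasp point (between the pads) lies 19 mm behind it; z points along the fingers, y is the line along which they close (so a half turn about z gives the same grasp; the last joint's range is limited). The gripper opens to 85 mm and grips with 20 to 120 N. Pads are 22 mm wide; open, the fingers measure 114 mm over their backs; the gripper's body (76 mm by 85 mm) begins 54 mm behind the grasp point. The pads swing forward as they close: fully open they stand 13 mm farther back than shut.
Start: joints at [70.336, 15.837, -1.513, 72.651, 0, 84.076], TCP at [0.148, 0.607, 0.231] pointing down, gripper open.
Joint ranges: [-178.77, 178.77], [-48.84, 107.48], [-61.69, 71.31], [-111.58, 123.2], [-90, 87.43], [-180, 180]. Speed limits (degrees/s): [147.25, 147.25, 180, 180, 180, 180].

INTERFACE

Orientations are given as a 3x3 rotation matrix whose columns are the frame's x, y, z axes.
In Python, from bench import manip, imaging, boxes_of gives the robot as it stands.
- The arm moves only by the tool apply_moves, never from a script. Its arguments are lists of equal length, an entry for each row: "dp": the shift along the tool's x, y, z in cm, a list of three; "delta_rot": the turn, a rotation vector about the tool's x, y, z in rad, a list of three. In form: {"dp": [[x, y, z], ...], "delta_rot": [[wx, wy, wz], ...]}. A call has 1 to 8 rows; each row shifts and turns the commanded pose from where the row before left it, along the tool's axes as they then stand; what a row does not reach is not made up. A row lasts 1/12 s, in which the tool goes at most 41.7 mm and 7.16 degrees, less where a joint would pass 70% of its speed; a pose out of reach is approached as far as the arm can. A call with a gripper value outside its range is refused whole. "grip" is the finger opening in cm, from 0 to 8.54, set as the call begins (left out, the last holds). The fingers move at their own pace and stop on an object; "grip_force" is the grip in N (left out, the last holds). Time passes only in rows, so rows that do not move let the fingers close. It gives the time, the measured TCP pose, the force, the opening and the grip force at its end, in the units of the state.
- manip.read_state(): the state, without advancing time (a new reading comes with each control period).
- imaging.capture(name): name is "scene" or "side" or "wrist"; returns the picture (420x560x3 uint8, red, green, blue); there is no depth.
- imaging.get_calibration(name): a dict with "fx", "fy", "cx", "cy" (pixels), "extrinsics" (4x4, takes a point from world to camera coordinates). Camera axes: x right, y up, looking along -z (the intrinsics and any distortion apply to the point x, -y, -z); pixel columns grow to the right and rows downward; lengths in m; the calibration is good to about 2 mm. The wrist camera is an equidistant fisheye: a pixel r from the principal point sees the ray r / f radians off the axis. A picture is of the moment at which its call begins: read the wrist's pose just before it. get_calibration takes no time and is no camera call; for the wrist camera it gives the pose at the moment of the call.
- manip.finish_job(): hands the job in; it is judged then, once.
Trained networks look in the newest picture that a camera, given by its name, has taken for a name from the list of things; names that differ only in an ending like _2 or _b are one class to them, and where a whole thing is asked for, a point or a joint stands for the part that bears it (a point fixed in the world has none). Each returns a list of dicts, best first, with "score" (0 to 1); they miss things now and then, are a little off and sometimes report something else, mostly with a low value. They report only what shows in the picture. A call takes as long as a camera call. They do not tell look-alikes from the thing itself.
- boxes_of(query, camera): "position" ([x, y, z] in m, in the coordinates of the camera as it stood for that picture, good to about 4 mm: the middle of the surface that is visible of it).
The state is a dict: "t": time; "qpos": joint angles; "qvel": joint speeds; "tau": joint torques, N m; "ee_pos": TCP position; "tcp_rot": TCP orientation; "ft_force": force on the tool from outside, world axes, zero at the start; "moment": the same for the moment, N m; "opening": opening from 0.0 (shut) to 1.0 (fully open); "grasp_force": force on a finger pad.
Only numpy, scipy, OpenCV 4.12 (cv2) and the standard library are available. Lean on these libraries where they do the work, as an engineer would, in place of code of your own. Each camera call takes 0.05 s, during which the arm holds its last target. There are 200 camera calls.

## Working session

There is one attempt and no reset: what is moved stays moved. The work goes in short steps, Python scripts to look and compute and a tool call to move; the robot and the scene stay as the last step left them, time stands still between calls to the robot, and variables do not carry over. Pictures are saved under pics/ and viewed, at most 10 in all, crops included, and the job is handed in when it is done.

Besides the shell and the picture viewer there is one more tool, called after "Request:" as a command line: name --argument value ..., lists and objects as JSON in quotes. apply_moves: Moves the arm, as the interface text tells. Its arguments: {"type":"object","properties":{"dp":{"type":"array","items":{"type":"array","items":{"type":"number"}}},"delta_rot":{"type":"array","items":{"type":"array","items":{"type":"number"}}},"grip":{"type":"number"},"grip_force":{"type":"number"}},"required":["dp","delta_rot"]}

```bash
mkdir -p pics
cat > h.py <<'E'
import numpy as np, cv2
from bench import manip, imaging, boxes_of
def toworld(p,E): return (np.linalg.inv(E)@np.r_[p,1])[:3]
def proj(P,c):
    q=c["extrinsics"]@np.r_[P,1]; return (c["cx"]+c["fx"]*q[0]/-q[2], c["cy"]-c["fy"]*q[1]/-q[2])
def ray(u,v,c):
    E=np.linalg.inv(c["extrinsics"]); d=E[:3,:3]@np.array([(u-c["cx"])/c["fx"],-(v-c["cy"])/c["fy"],-1]); return E[:3,3],d
def onz(u,v,c,z):
    o,d=ray(u,v,c); return o+d*(z-o[2])/d[2]
def save(im,n): cv2.imwrite("pics/"+n,im[:,:,::-1])
E
python3 - <<'E'
from h import *
np.set_printoptions(precision=4,suppress=True)
for cam in ["scene","side"]:
    im=imaging.capture(cam); save(im,cam+"0.png"); c=imaging.get_calibration(cam)
    for q in ["limonite","galena_rock","jasper","sodalite","balance","pan","knob"]:
        for r in boxes_of(q,cam)[:3]:
            w=toworld(r["position"],c["extrinsics"]); print(cam,q,round(r["score"],2),w,np.round(proj(w,c)))
s=manip.read_state(); print(s["t"],s["tcp_rot"])
E
```

```text
scene limonite 0.76 [0.4026 0.2068 0.0223] [352. 276.]
scene limonite 0.67 [0.4318 0.3105 0.0167] [358. 308.]
scene galena_rock 0.58 [0.5091 0.3851 0.0122] [343. 340.]
scene balance 0.8 [ 0.5393 -0.002   0.0186] [285. 238.]
scene balance 0.54 [ 0.5312 -0.0567  0.086 ] [282. 211.]
scene pan 0.77 [0.5423 0.1245 0.1129] [298. 247.]
scene knob 0.53 [ 0.5297 -0.0557  0.0921] [282. 210.]
side limonite 0.86 [0.4233 0.3125 0.0193] [287. 329.]
side limonite 0.7 [0.4013 0.2063 0.0177] [301. 292.]
side galena_rock 0.56 [0.5075 0.383  0.0143] [244. 355.]
side sodalite 0.16 [0.548  0.1272 0.115 ] [246. 236.]
side balance 0.74 [0.5232 0.0268 0.0163] [264. 236.]
side pan 0.71 [0.5459 0.1273 0.1166] [247. 235.]
side knob 0.59 [ 0.5279 -0.0512  0.0918] [266. 198.]
side knob 0.36 [0.4239 0.3132 0.0181] [287. 329.]
0.8 [[-0.9714  0.2376  0.    ]
 [ 0.2376  0.9714  0.    ]
 [-0.      0.     -1.    ]]
```

View pics/scene0.png

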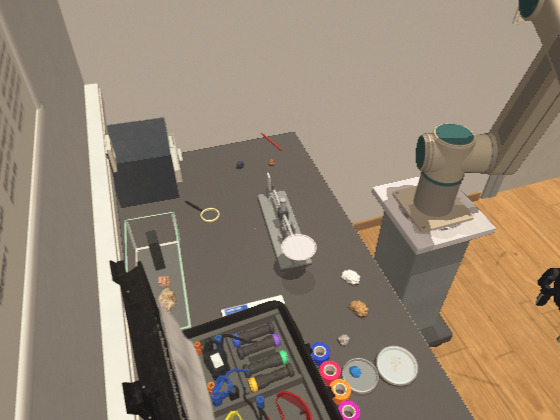

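View pics/side0.png

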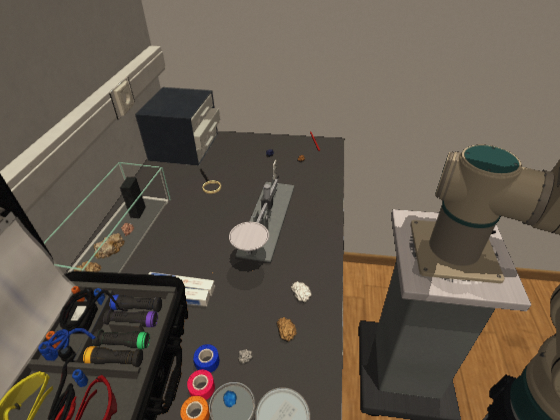

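The scene picture shows these things that could be taken for the limonite:
- A brown lump at (359,308), which is (287,329) in side.
- A white look-alike at (351,276).
- The small brown jasper at (271,162).
- Brown stones in the glass case at (167,298).

I choose the brown lump at (359,308). Next I check it close up and measure its outline.

Run:
```python
from h import *
np.set_printoptions(precision=4,suppress=True)
out=[]
for cam,(u,v) in [("scene",(359,308)),("side",(287,329))]:
    im=imaging.capture(cam); c=imaging.get_calibration(cam)
    hsv=cv2.cvtColor(im,cv2.COLOR_RGB2HSV); m=((hsv[...,1]>90)&(hsv[...,2]>60)).astype(np.uint8)
    k=np.zeros_like(m); k[v-25:v+25,u-25:u+25]=1; m*=k
    n,l,st,ce=cv2.connectedComponentsWithStats(m); i=1+np.argmax(st[1:,4]); ys,xs=np.where(l==i)
    P=np.array([onz(x,y,c,0.010)[:2] for x,y in zip(xs,ys)])
    w,V=np.linalg.eigh(np.cov(P.T)); 
    print(cam,len(xs),P.mean(0),"rms",np.sqrt(w)*2,"long axis deg",np.degrees(np.arctan2(V[1,1],V[0,1])),cv2.minAreaRect((P*1000).astype(np.float32)), np.linalg.inv(c["extrinsics"])[:3,3])
    # crops: lump and balance
    out.append(cv2.resize(im[v-30:v+30,u-40:u+40],(400,300),interpolation=cv2.INTER_CUBIC))
    b=(285,215) if cam=="scene" else (262,215)
    out.append(cv2.resize(im[b[1]-60:b[1]+60,b[0]-80:b[0]+80],(400,300),interpolation=cv2.INTER_CUBIC))
save(np.vstack([np.hstack(out[:2]),np.hstack(out[2:])]),"crop1.png")
```

```text
scene 226 [0.426  0.3052] rms [0.0233 0.0292] long axis deg 112.8557131401336 ((424.5810852050781, 305.3699645996094), (44.619117736816406, 56.95417404174805), 22.71770668029785) [0.8763 0.938  1.1034]
side 338 [0.4268 0.3059] rms [0.0205 0.0309] long axis deg 114.37384292265531 ((425.8815002441406, 305.8250427246094), (39.10063934326172, 61.680973052978516), 22.446271896362305) [0.3713 0.7824 0.7841]
```

View pics/crop1.png

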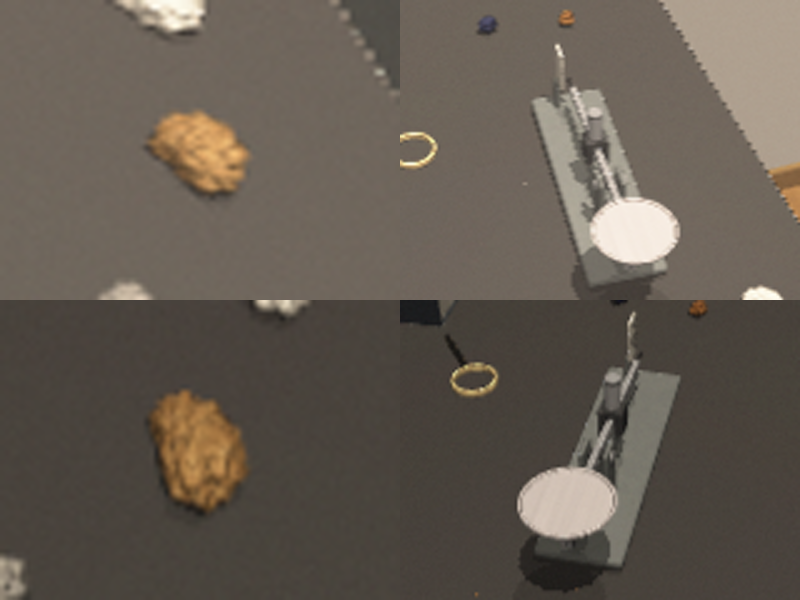

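The crops show the brown lump, about 40x60 mm, centred near (0.426, 0.306) with its long axis at about 113°. The pan, the knob and the pointer plate are clearly visible, and nothing lies in the way. I'll move above the lump.

Request:
apply_moves --dp '[[-3.2, -2.1, 0], [-3.2, -2.1, 0], [-3.2, -2.1, 0], [-3.2, -2.1, 0], [-3.2, -2.1, 0], [-3.2, -2.1, 0], [-3.2, -2.1, 0], [-3.2, -2.1, 0]]' --delta_rot '[[0, 0, 0], [0, 0, 0], [0, 0, 0], [0, 0, 0], [0, 0, 0], [0, 0, 0], [0, 0, 0], [0, 0, 0]]' --grip 8.5

```text
t: 1.57
ee_pos: [0.3582, 0.3817, 0.2316]
tcp_rot: [[-0.971, 0.237, 0.001], [0.237, 0.971, 0.0], [-0.0, 0.001, -1.0]]
ft_force: [1.4, -0.2, -0.8]
opening: 0.99
grasp_force: 0.0
```

Request:
apply_moves --dp '[[-3.0, -2.0, 0], [-3.0, -2.0, 0], [-2.6, -1.9, 0], [0, 0, 0]]' --delta_rot '[[0, 0, 0], [0, 0, 0], [0, 0, 0], [0, 0, 0]]'

```text
t: 1.9
ee_pos: [0.4303, 0.3019, 0.2316]
tcp_rot: [[-0.97, 0.243, 0.003], [0.243, 0.97, -0.001], [-0.003, -0.001, -1.0]]
ft_force: [0.3, 0.3, -0.1]
opening: 1.0
grasp_force: 0.0
```

Request:
apply_moves --dp '[[0, 0, 0], [0, 0, 0], [0, 0, 0], [0, 0, 0], [0, 0, 0], [0, 0, 0], [0, 0, 0], [0, 0, 0]]' --delta_rot '[[0, 0, 0.12], [0, 0, 0.12], [0, 0, 0.12], [0, 0, 0.12], [0, 0, 0.12], [0, 0, 0.12], [0, 0, 0.12], [0, 0, 0.09]]'

```text
t: 2.57
ee_pos: [0.4263, 0.3058, 0.2314]
tcp_rot: [[-0.386, 0.923, -0.0], [0.923, 0.386, 0.0], [0.0, -0.0, -1.0]]
ft_force: [-1.1, 0.6, 0.2]
opening: 0.996
grasp_force: 0.0
```

```bash
cat >> h.py <<'E'
def wray(u,v,c):
    E=np.linalg.inv(c["extrinsics"]); d=np.array([u-c["cx"],-(v-c["cy"])]); r=np.hypot(*d); th=r/c["fx"]
    a=np.r_[d/max(r,1e-9)*np.sin(th),-np.cos(th)]; return E[:3,3],E[:3,:3]@a
def wonz(u,v,c,z):
    o,d=wray(u,v,c); return o+d*(z-o[2])/d[2]
E
python3 - <<'E'
from h import *
np.set_printoptions(precision=4,suppress=True)
c=imaging.get_calibration("wrist"); im=imaging.capture("wrist"); save(im,"w1.png")
s=manip.read_state(); print(s["t"],s["ee_pos"],s["tcp_rot"],s["qpos"],c["fx"])
for q in ["limonite","galena_rock","pan","knob"]:
    for r in boxes_of(q,"wrist")[:3]: print(q,round(r["score"],2),toworld(r["position"],c["extrinsics"]))
hsv=cv2.cvtColor(im,cv2.COLOR_RGB2HSV); m=((hsv[...,1]>90)&(hsv[...,2]>60)).astype(np.uint8)
n,l,st,ce=cv2.connectedComponentsWithStats(m)
for i in range(1,n):
    if st[i,4]<300: continue
    ys,xs=np.where(l==i); P=np.array([wonz(x,y,c,0.010)[:2] for x,y in zip(xs,ys)])
    w,V=np.linalg.eigh(np.cov(P.T)); print(len(xs),ce[i],P.mean(0),2*np.sqrt(w),np.degrees(np.arctan2(V[1,1],V[0,1])),cv2.minAreaRect((P*1000).astype(np.float32)))
E
```

```text
2.6167 [0.4264 0.3058 0.2314] [[-0.3839  0.9234 -0.0001]
 [ 0.9234  0.3839  0.0002]
 [ 0.0003 -0.     -1.    ]] [ 28.5797   5.661  -13.8954  70.4447   0.0158  96.0029] 325.19226210127806
limonite 0.82 [0.4059 0.1985 0.0219]
limonite 0.73 [0.4221 0.3128 0.0213]
galena_rock 0.79 [0.5034 0.384  0.0117]
pan 0.68 [0.5349 0.1521 0.1095]
26362 [99.164 61.359] [0.1555 0.3529] [0.0987 0.1933] -159.7031397566176 ((148.1374053955078, 358.312255859375), (362.9478759765625, 235.27171325683594), 20.66709327697754)
3949 [464.506   65.9742] [0.5809 0.5233] [0.0361 0.1149] 86.6984275798194 ((582.7327270507812, 542.3587036132812), (223.1642608642578, 70.23909759521484), 89.51136016845703)
415 [410.0675  74.547 ] [0.5184 0.473 ] [0.0133 0.0151] 119.95739352166068 ((518.3439331054688, 473.10791015625), (28.354755401611328, 26.697002410888672), 86.54141235351562)
1176 [431.5655 152.5315] [0.5857 0.4023] [0.0307 0.0374] -174.40594310942106 ((588.550537109375, 402.9917907714844), (53.95934295654297, 65.55890655517578), 88.86180877685547)
1300 [280.4846 170.14  ] [0.4256 0.308 ] [0.0201 0.0285] 118.06801455853478 ((425.1188659667969, 306.2684020996094), (37.88662338256836, 56.54362869262695), 22.761505126953125)
3244 [120.5731 262.3671] [0.2679 0.1035] [0.0394 0.0806] 69.36424806194016 ((250.92604064941406, 112.757568359375), (101.87810516357422, 139.9438934326172), 0.033927954733371735)
728 [527.8187 331.2308] [0.9819 0.2164] [0.0339 0.0589] 176.5447663643342 ((984.0949096679688, 212.32470703125), (119.24577331542969, 66.5996322631836), 3.809969186782837)
```

View pics/w1.png

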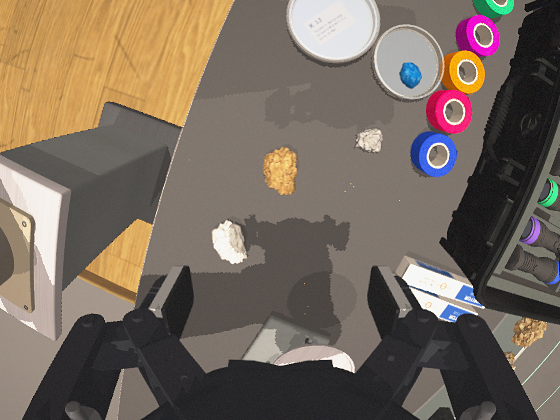

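The wrist view puts the lump at pixel (281,170), which is (0.4255, 0.3070). It measures 38x57 mm and its narrow axis is at about 23°, so the tool is lined up. I descend and grasp.

Request:
apply_moves --dp '[[0, 0, 3.5], [0, 0, 3.5], [0, 0, 3.5], [0, 0, 3.5], [0, 0, 3.5], [0, 0, 2.5], [0, 0, 2.0], [0, 0, 1.0]]' --delta_rot '[[0, 0, 0], [0, 0, 0], [0, 0, 0], [0, 0, 0], [0, 0, 0], [0, 0, 0], [0, 0, 0], [0, 0, 0]]'

```text
t: 3.48
ee_pos: [0.4246, 0.3043, -0.0016]
tcp_rot: [[-0.392, 0.92, -0.004], [0.92, 0.392, -0.002], [-0.0, -0.005, -1.0]]
ft_force: [-0.6, -0.2, 0.7]
opening: 0.992
grasp_force: 0.0
```

Request:
apply_moves --dp '[[0, 0, 0], [0, 0, 0], [0, 0, 0], [0, 0, 0], [0, 0, 0], [0, 0, 0], [0, 0, 0], [0, 0, 0]]' --delta_rot '[[0, 0, 0], [0, 0, 0], [0, 0, 0], [0, 0, 0], [0, 0, 0], [0, 0, 0], [0, 0, 0], [0, 0, 0]]' --grip 2.5 --grip_force 40

```text
t: 4.15
ee_pos: [0.4286, 0.3064, 0.0034]
tcp_rot: [[-0.39, 0.921, 0.004], [0.921, 0.39, 0.002], [0.001, 0.004, -1.0]]
ft_force: [-0.9, -0.9, 6.4]
opening: 0.423
grasp_force: 40.2
```

Request:
apply_moves --dp '[[0, 0, -1], [0, 0, -2], [0, 0, -3], [0, 0, -3], [0, 0, -3], [0, 0, -3], [0, 0, -3], [0, 0, -2]]' --delta_rot '[[0, 0, 0], [0, 0, 0], [0, 0, 0], [0, 0, 0], [0, 0, 0], [0, 0, 0], [0, 0, 0], [0, 0, 0]]'

```text
t: 4.82
ee_pos: [0.4275, 0.3058, 0.2054]
tcp_rot: [[-0.39, 0.921, 0.004], [0.921, 0.39, 0.002], [0.0, 0.004, -1.0]]
ft_force: [0.1, 0.4, -1.3]
opening: 0.428
grasp_force: 40.5
```

Run:
```python
from h import *
np.set_printoptions(precision=4,suppress=True)
s=manip.read_state(); print(s["t"],s["ee_pos"],s["tcp_rot"],s["opening"],s["grasp_force"],s["ft_force"])
out=[]
for cam in ["scene","side"]:
    im=imaging.capture(cam); c=imaging.get_calibration(cam)
    for q in ["pan","knob","limonite"]:
        for r in boxes_of(q,cam)[:2]: print(cam,q,round(r["score"],2),toworld(r["position"],c["extrinsics"]))
    # pan ellipse: bright low-sat
    hsv=cv2.cvtColor(im,cv2.COLOR_RGB2HSV); m=((hsv[...,1]<45)&(hsv[...,2]>150)).astype(np.uint8)
    u,v=(298,247) if cam=="scene" else (247,236)
    k=np.zeros_like(m); k[v-25:v+25,u-28:u+28]=1; n,l,st,ce=cv2.connectedComponentsWithStats(m*k); i=1+np.argmax(st[1:,4])
    ys,xs=np.where(l==i); P=np.array([onz(x,y,c,0.112)[:2] for x,y in zip(xs,ys)]); print(cam,ce[i],P.mean(0),np.ptp(P,0))
    out.append(cv2.resize(im[140:320,180:420],(400,300),interpolation=cv2.INTER_CUBIC))
save(np.hstack(out),"lift.png")
```

```text
4.8167 [0.4275 0.3058 0.2054] [[-0.3905  0.9206  0.0038]
 [ 0.9206  0.3904  0.002 ]
 [ 0.0004  0.0043 -1.    ]] 0.4282644174017716 40.470040756681556 [ 0.1274  0.4306 -1.3121]
scene pan 0.68 [0.5442 0.1269 0.112 ]
scene pan 0.4 [ 0.5764 -0.4102  0.017 ]
scene knob 0.75 [ 0.5307 -0.0562  0.0887]
scene knob 0.29 [ 0.5756 -0.4104  0.0193]
scene limonite 0.52 [0.4296 0.3176 0.2185]
scene limonite 0.49 [0.4036 0.2055 0.02  ]
scene [292.7354 242.901 ] [0.5519 0.1024] [0.1203 0.1744]
side pan 0.94 [0.5552 0.1243 0.1172]
side limonite 0.64 [0.4043 0.2057 0.0175]
side limonite 0.58 [0.422  0.3169 0.2203]
side [246.0101 232.8701] [0.5514 0.114 ] [0.0855 0.1408]
```

View pics/lift.png

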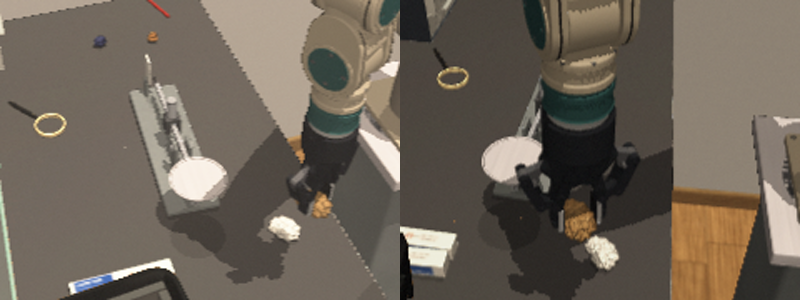

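The picture shows the limonite held, at (320,205) on the left and (580,220) on the right. Next I find the pan and the beam axis from the saved, unobstructed pictures.

Run:
```python
from h import *
from scipy.optimize import least_squares
np.set_printoptions(precision=4,suppress=True)
C={k:imaging.get_calibration(k) for k in ["scene","side"]}
U={}
for cam,(u,v) in [("scene",(299,247)),("side",(249,236))]:
    im=cv2.imread(f"pics/{cam}0.png")[:,:,::-1]; hsv=cv2.cvtColor(np.ascontiguousarray(im),cv2.COLOR_RGB2HSV)
    t=0.8*np.median(hsv[v-4:v+5,u-4:u+5,2]); m=(hsv[...,2]>t).astype(np.uint8)
    k=np.zeros_like(m); k[v-16:v+17,u-22:u+23]=1; m=cv2.morphologyEx(m*k,cv2.MORPH_OPEN,np.ones((5,5),np.uint8))
    n,l,st,ce=cv2.connectedComponentsWithStats(m); i=1+np.argmax(st[1:,4]); U[cam]=ce[i]
    ys,xs=np.where(l==i); P=np.array([onz(x,y,C[cam],0.114)[:2] for x,y in zip(xs,ys)]); print(cam,ce[i],st[i],P.mean(0),np.ptp(P,0))
f=lambda p:np.concatenate([np.array(proj(p,C[k]))-U[k] for k in C])
r=least_squares(f,[.545,.126,.11]); print("pan",r.x,r.fun)
# foot plate mask outline in side/scene at z=.016 from hand-read corners (scene0 crop scale 2.5)
for cam,o,pts in [("scene",(205,155),[(531,101),(602,91),(667,270),(590,286)]),("side",(182,155),[(605,369),(680,377),(620,566),(535,555)])]:
    q=[((x-400)/2.5+o[0],(y-(0 if cam=="scene" else 300))/2.5+o[1]) for x,y in pts]
    print(cam,[onz(*p,C[cam],.016)[:2] for p in q])
```

```text
scene [298.1056 246.7606] [281 234  34  26 710] [0.543  0.1232] [0.0982 0.0981]
side [248.363  235.5956] [231 222  36  28 821] [0.5433 0.1249] [0.0925 0.0976]
pan [0.5433 0.1242 0.1137] [ 0.0121  0.2643  0.0659 -0.222 ]
scene [array([ 0.5622, -0.2266]), array([ 0.4612, -0.2152]), array([0.4935, 0.1175]), array([0.5897, 0.1111])]
side [array([ 0.565 , -0.2241]), array([ 0.4634, -0.2185]), array([0.4925, 0.1174]), array([0.5857, 0.1134])]
```

Request:
apply_moves --dp '[[-2.0, 0.3, 0], [-3.0, 0.5, 0], [-3.0, 0.5, 0], [-3.0, 0.5, 0], [-3.0, 0.5, 0], [-3.0, 0.5, 0], [-2.3, 0.4, 0], [-1.9, 0.3, 0]]' --delta_rot '[[0, 0, 0], [0, 0, 0], [0, 0, 0], [0, 0, 0], [0, 0, 0], [0, 0, 0], [0, 0, 0], [0, 0, 0]]'

```text
t: 5.88
ee_pos: [0.5418, 0.1219, 0.1997]
tcp_rot: [[-0.389, 0.921, -0.002], [0.921, 0.389, -0.001], [0.0, -0.002, -1.0]]
ft_force: [-0.2, 0.3, -0.6]
opening: 0.426
grasp_force: 40.5
```

Request:
apply_moves --dp '[[0, 0, 1.5], [0, 0, 1.5], [0, 0, 1.5], [0, 0, 1.0], [0, 0, 1.0], [0, 0, 0.5], [0, 0, 0], [0, 0, 0]]' --delta_rot '[[0, 0, 0], [0, 0, 0], [0, 0, 0], [0, 0, 0], [0, 0, 0], [0, 0, 0], [0, 0, 0], [0, 0, 0]]'

```text
t: 6.55
ee_pos: [0.5417, 0.124, 0.1312]
tcp_rot: [[-0.391, 0.921, -0.0], [0.921, 0.391, -0.0], [0.0, -0.0, -1.0]]
ft_force: [-0.5, 0.7, -1.2]
opening: 0.425
grasp_force: 40.4
```

Request:
apply_moves --dp '[[0, 0, 0.4], [0, 0, 0.4], [0, 0, 0.3], [0, 0, 0.2], [0, 0, 0.15], [0, 0, 0.15], [0, 0, 0.15], [0, 0, 0.15]]' --delta_rot '[[0, 0, 0], [0, 0, 0], [0, 0, 0], [0, 0, 0], [0, 0, 0], [0, 0, 0], [0, 0, 0], [0, 0, 0]]'

```text
t: 7.22
ee_pos: [0.5418, 0.1239, 0.1123]
tcp_rot: [[-0.39, 0.921, 0.0], [0.921, 0.39, 0.0], [0.0, 0.0, -1.0]]
ft_force: [-0.5, -0.7, -0.6]
opening: 0.43
grasp_force: 40.5
```

Request:
apply_moves --dp '[[0, 0, 0.15], [0, 0, 0.15], [0, 0, 0.15], [0, 0, 0.15], [0, 0, 0.15], [0, 0, 0.15], [0, 0, 0], [0, 0, 0]]' --delta_rot '[[0, 0, 0], [0, 0, 0], [0, 0, 0], [0, 0, 0], [0, 0, 0], [0, 0, 0], [0, 0, 0], [0, 0, 0]]'

```text
t: 7.88
ee_pos: [0.5416, 0.1238, 0.1032]
tcp_rot: [[-0.39, 0.921, -0.0], [0.921, 0.39, -0.0], [-0.0, -0.0, -1.0]]
ft_force: [-0.5, 0.6, -1.3]
opening: 0.425
grasp_force: 40.5
```

Run:
```python
from h import *
out=[]
for cam in ["scene","side"]:
    im=imaging.capture(cam); out.append(cv2.resize(im[185:275,230:350],(400,300),interpolation=cv2.INTER_CUBIC))
save(np.hstack(out),"place.png"); s=manip.read_state(); print(s["ee_pos"],s["ft_force"])
```

```text
[0.54158857 0.12380569 0.10330216] [-0.06970622 -0.32780772 -0.75190913]
```

View pics/place.png

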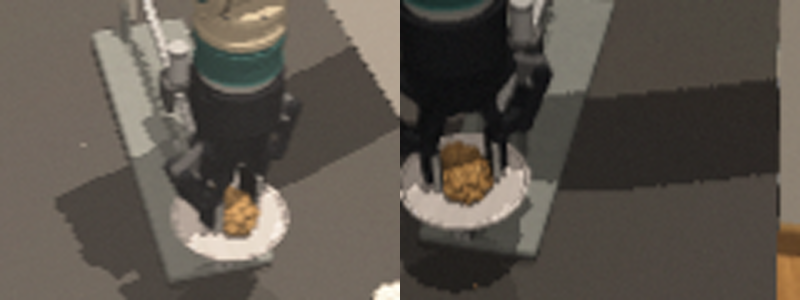

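The lump is centred over the pan, at (240,212) and (467,172). I keep easing it down.

Request:
apply_moves --dp '[[0, 0, 0.1], [0, 0, 0.1], [0, 0, 0.1], [0, 0, 0.1], [0, 0, 0.1], [0, 0, 0.1], [0, 0, 0], [0, 0, 0]]' --delta_rot '[[0, 0, 0], [0, 0, 0], [0, 0, 0], [0, 0, 0], [0, 0, 0], [0, 0, 0], [0, 0, 0], [0, 0, 0]]'

```text
t: 8.65
ee_pos: [0.5417, 0.1238, 0.0972]
tcp_rot: [[-0.39, 0.921, -0.0], [0.921, 0.39, -0.0], [0.0, -0.0, -1.0]]
ft_force: [0.3, -0.5, 0.1]
opening: 0.431
grasp_force: 40.5
```

Run:
```python
from h import *
np.set_printoptions(precision=4,suppress=True)
print(manip.read_state()["ee_pos"],manip.read_state()["ft_force"])
C={k:imaging.get_calibration(k) for k in ["scene","side"]}
for cam in C:
    im=imaging.capture(cam)
    for q in ["pan","knob","limonite"]:
        for r in boxes_of(q,cam)[:2]: print(cam,q,round(r["score"],2),toworld(r["position"],C[cam]["extrinsics"]))
```

```text
[0.5417 0.1238 0.0972] [ 0.3435 -0.4879  0.0594]
scene pan 0.8 [0.5461 0.1421 0.0931]
scene knob 0.53 [ 0.5375 -0.0498  0.1037]
scene limonite 0.47 [0.4067 0.205  0.0222]
side pan 0.82 [0.5427 0.1448 0.0993]
side knob 0.45 [ 0.5231 -0.0446  0.1119]
side limonite 0.68 [0.4037 0.2065 0.0168]
side limonite 0.53 [0.5368 0.1347 0.1098]
```

Request:
apply_moves --dp '[[0, 0, 0.1], [0, 0, 0.1], [0, 0, 0.1], [0, 0, 0]]' --delta_rot '[[0, 0, 0], [0, 0, 0], [0, 0, 0], [0, 0, 0]]'

```text
t: 9.38
ee_pos: [0.5417, 0.1238, 0.0941]
tcp_rot: [[-0.39, 0.921, -0.0], [0.921, 0.39, 0.0], [0.0, -0.0, -1.0]]
ft_force: [0.2, -0.6, -0.0]
opening: 0.426
grasp_force: 40.5
```

Request:
apply_moves --dp '[[0, 0, 0], [0, 0, 0], [0, 0, 0], [0, 0, 0], [0, 0, 0], [0, 0, 0], [0, 0, 0], [0, 0, 0]]' --delta_rot '[[0, 0, 0], [0, 0, 0], [0, 0, 0], [0, 0, 0], [0, 0, 0], [0, 0, 0], [0, 0, 0], [0, 0, 0]]' --grip 7

```text
t: 10.05
ee_pos: [0.5417, 0.1239, 0.0943]
tcp_rot: [[-0.39, 0.921, 0.0], [0.921, 0.39, 0.0], [0.0, 0.0, -1.0]]
ft_force: [-0.1, 0.9, 0.1]
opening: 0.818
grasp_force: 0.0
```

Request:
apply_moves --dp '[[0, 0, -0.5], [0, 0, -1], [0, 0, -2], [0, 0, -2.5], [0, 0, -2.5], [0, 0, -2.5], [0, 0, 0], [0, 0, 0]]' --delta_rot '[[0, 0, 0], [0, 0, 0], [0, 0, 0], [0, 0, 0], [0, 0, 0], [0, 0, 0], [0, 0, 0], [0, 0, 0]]'

```text
t: 10.72
ee_pos: [0.5436, 0.1241, 0.2074]
tcp_rot: [[-0.39, 0.921, 0.006], [0.921, 0.39, 0.001], [-0.002, 0.006, -1.0]]
ft_force: [-0.5, -0.6, 0.2]
opening: 0.82
grasp_force: 0.0
```

Run:
```python
from h import *
np.set_printoptions(precision=4,suppress=True)
c=imaging.get_calibration("wrist"); im=imaging.capture("wrist"); out=[cv2.resize(im,(400,300))]
s=manip.read_state();print(s["t"],s["ee_pos"],s["qpos"])
for q in ["pan","knob","limonite"]:
    for r in boxes_of(q,"wrist")[:2]: print("wrist",q,round(r["score"],2),toworld(r["position"],c["extrinsics"]))
C={k:imaging.get_calibration(k) for k in ["scene","side"]}
for cam in C:
    im=imaging.capture(cam); save(im,cam+"_p.png")
    if cam=="scene": out.append(cv2.resize(im[170:260,230:350],(400,300),interpolation=cv2.INTER_CUBIC))
    for q in ["pan","knob","limonite"]:
        for r in boxes_of(q,cam)[:2]: print(cam,q,round(r["score"],2),toworld(r["position"],C[cam]["extrinsics"]))
save(np.hstack(out),"rel.png")
```

```text
10.7667 [0.5422 0.1239 0.2055] [  6.2133   9.6815 -12.4374  67.759   -0.0012  73.2383]
wrist pan 0.95 [0.5445 0.1308 0.0883]
wrist knob 0.88 [ 0.531  -0.0484  0.1045]
wrist limonite 0.86 [0.5409 0.1271 0.1101]
wrist limonite 0.78 [0.4075 0.1961 0.0217]
scene pan 0.82 [0.5471 0.1312 0.0899]
scene knob 0.36 [ 0.5325 -0.0537  0.1396]
scene limonite 0.45 [0.4022 0.2077 0.0195]
side pan 0.91 [0.5449 0.134  0.0915]
side limonite 0.84 [0.4009 0.2072 0.019 ]
side limonite 0.67 [0.5389 0.13   0.1071]
```

View pics/rel.png

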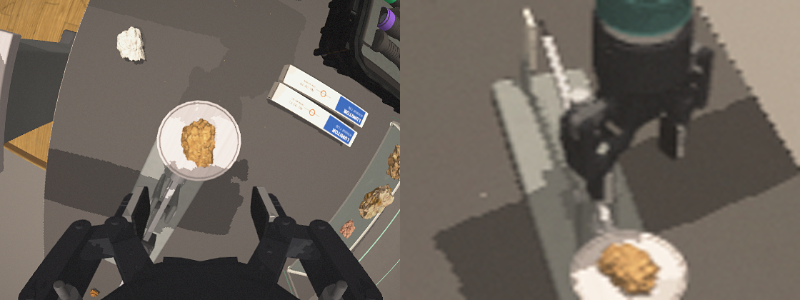

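The limonite lies on the pan at (199,143) in the wrist view, near the pan's centre, and the fingers are clear. The pan is down at its stop. Next I go above the knob and turn the fingers along the beam.

Request:
apply_moves --dp '[[-2.6, -1.3, 0], [-2.6, -1.3, 0], [-2.6, -1.3, 0], [-2.6, -1.3, 0], [-2.6, -1.3, 0], [-2.3, -1.4, 0], [0, 0, 0], [0, 0, 0]]' --delta_rot '[[0, 0, 0], [0, 0, 0], [0, 0, 0], [0, 0, 0], [0, 0, 0], [0, 0, 0], [0, 0, -0.12], [0, 0, -0.12]]'

```text
t: 11.98
ee_pos: [0.5286, -0.0495, 0.2044]
tcp_rot: [[-0.6, 0.8, 0.0], [0.8, 0.6, -0.0], [-0.0, 0.0, -1.0]]
ft_force: [0.0, 0.1, 0.1]
opening: 0.818
grasp_force: 0.0
```

Request:
apply_moves --dp '[[0, 0, 0], [0, 0, 0], [0, 0, 0], [0, 0, 0], [0, 0, 0], [0, 0, 0], [0, 0, 0], [0, 0, 0]]' --delta_rot '[[0, 0, -0.12], [0, 0, -0.12], [0, 0, -0.12], [0, 0, -0.12], [0, 0, -0.12], [0, 0, -0.12], [0, 0, -0.12], [0, 0, 0]]' --grip 6

```text
t: 12.65
ee_pos: [0.5287, -0.0478, 0.2043]
tcp_rot: [[-0.996, 0.088, 0.0], [0.088, 0.996, -0.0], [-0.0, -0.0, -1.0]]
ft_force: [0.7, -0.1, -0.2]
opening: 0.702
grasp_force: 0.0
```

Run:
```python
from h import *
np.set_printoptions(precision=4,suppress=True)
c=imaging.get_calibration("wrist"); im=imaging.capture("wrist"); save(im,"w2.png")
s=manip.read_state();print(s["t"],s["ee_pos"],s["tcp_rot"])
for q in ["pan","knob"]:
    for r in boxes_of(q,"wrist")[:2]: print("wrist",q,round(r["score"],2),toworld(r["position"],c["extrinsics"]))
def wproj(P):
    q=c["extrinsics"]@np.r_[P,1]; r=np.hypot(q[0],q[1]); th=np.arctan2(r,-q[2]); return c["cx"]+c["fx"]*th*q[0]/r, c["cy"]-c["fx"]*th*q[1]/r
for P in [(.5295,-.048,.143),(.533,.0145,.08),(.543,.124,.089)]: print(P,wproj(P))
```

```text
12.7 [ 0.5287 -0.0478  0.2043] [[-0.9957  0.0921  0.    ]
 [ 0.0921  0.9957  0.    ]
 [ 0.      0.     -1.    ]]
wrist pan 0.91 [0.5388 0.1136 0.0854]
wrist knob 0.82 [ 0.5176 -0.0567  0.1177]
(0.5295, -0.048, 0.143) (np.float64(279.5245708486055), np.float64(225.92795465007927))
(0.533, 0.0145, 0.08) (np.float64(351.4090115553653), np.float64(196.03868531419295))
(0.543, 0.124, 0.089) (np.float64(464.36993968630406), np.float64(200.1053096788446))
```

View pics/w2.png

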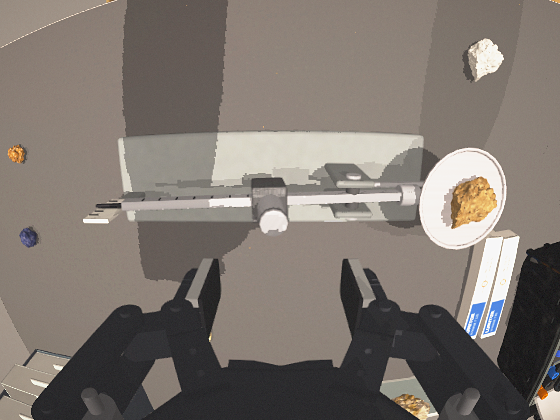

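The wrist view shows the knob top at (274,226), so it is about 4 mm outward of the estimate, at y ≈ -0.052. The beam runs level across the picture, so the fingers are aligned with it. I descend around the knob.

Request:
apply_moves --dp '[[0, -0.4, 1.5], [0, 0, 2], [0, 0, 2], [0, 0, 1.5], [0, 0, 1.2], [0, 0, 1.0], [0, 0, 0], [0, 0, 0]]' --delta_rot '[[0, 0, 0], [0, 0, 0], [0, 0, 0], [0, 0, 0], [0, 0, 0], [0, 0, 0], [0, 0, 0], [0, 0, 0]]'

```text
t: 13.47
ee_pos: [0.528, -0.0518, 0.112]
tcp_rot: [[-0.996, 0.09, -0.001], [0.09, 0.996, 0.0], [0.001, 0.0, -1.0]]
ft_force: [0.2, -0.4, 0.3]
opening: 0.7
grasp_force: 0.0
```

Request:
apply_moves --dp '[[0, 0, 0], [0, 0, 0], [0, 0, 0], [0, 0, 0]]' --delta_rot '[[0, 0, 0], [0, 0, 0], [0, 0, 0], [0, 0, 0]]' --grip 3 --grip_force 20

```text
t: 13.8
ee_pos: [0.529, -0.052, 0.1131]
tcp_rot: [[-0.996, 0.09, 0.001], [0.09, 0.996, -0.0], [-0.001, -0.0, -1.0]]
ft_force: [-0.0, 1.2, -0.2]
opening: 0.351
grasp_force: 0.0
```

Request:
apply_moves --dp '[[0, -0.4, 0], [0, -0.5, 0], [0, -0.5, 0], [0, -0.5, 0], [0, -0.5, 0], [0, -0.5, 0], [0, -0.6, 0], [0, 0.4, 0]]' --delta_rot '[[0, 0, 0], [0, 0, 0], [0, 0, 0], [0, 0, 0], [0, 0, 0], [0, 0, 0], [0, 0, 0], [0, 0, 0]]'

```text
t: 14.47
ee_pos: [0.5255, -0.0844, 0.1123]
tcp_rot: [[-0.996, 0.092, -0.0], [0.092, 0.996, -0.001], [0.0, -0.001, -1.0]]
ft_force: [0.3, -0.2, -0.5]
opening: 0.355
grasp_force: 0.0
```

Request:
apply_moves --dp '[[0, 0, 0], [0, 0, 0], [0, 0, 0], [0, 0, 0], [0, 0, 0], [0, 0, 0], [0, 0, 0], [0, 0, 0]]' --delta_rot '[[0, 0, 0], [0, 0, 0], [0, 0, 0], [0, 0, 0], [0, 0, 0], [0, 0, 0], [0, 0, 0], [0, 0, 0]]'

```text
t: 15.13
ee_pos: [0.5256, -0.0827, 0.1123]
tcp_rot: [[-0.996, 0.09, 0.0], [0.09, 0.996, -0.0], [-0.0, -0.0, -1.0]]
ft_force: [0.1, -0.1, -0.5]
opening: 0.352
grasp_force: 0.0
```

```bash
cat > m.py <<'E'
from h import *
np.set_printoptions(precision=4,suppress=True)
s=manip.read_state();print(s["t"],s["ee_pos"],s["ft_force"],s["opening"])
C={k:imaging.get_calibration(k) for k in ["scene","side"]}
U={}
for cam in C:
    im=imaging.capture(cam)
    for q in ["pan","knob"]:
        for r in boxes_of(q,cam)[:1]: print(cam,q,round(r["score"],2),toworld(r["position"],C[cam]["extrinsics"]))
    # pan outline height: for z candidates predicted rim circle vs edges
    p0=np.array([.5433,.1242]); hsv=cv2.cvtColor(im,cv2.COLOR_RGB2HSV); V=cv2.GaussianBlur(hsv[...,2].astype(np.float32),(0,0),.8)
    t=np.linspace(0,2*np.pi,180); best=[]
    for z in np.arange(.085,.122,.001):
        sc=-9
        for dx in np.arange(-.004,.0041,.002):
            for dy in np.arange(-.004,.0041,.002):
                f=lambda R:np.mean([V[tuple(np.clip(np.round(proj((p0[0]+dx+R*np.cos(a),p0[1]+dy+R*np.sin(a),z),C[cam])[::-1]).astype(int),0,(419,559)))] for a in t[::3]])
                sc=max(sc,f(.044)-f(.055))
        best.append((sc,z))
    best.sort(reverse=True); print(cam,"rim z",[(round(float(a),1),round(float(z),3)) for a,z in best[:4]])
    save(im,cam+"_%.1f.png"%s["t"])
E
python3 m.py
```

```text
15.1333 [ 0.5256 -0.0827  0.1123] [ 0.0728 -0.1346 -0.5022] 0.35187072447900486
scene pan 0.58 [0.5433 0.1274 0.0994]
scene knob 0.64 [ 0.5362 -0.0764  0.0926]
scene rim z [(108.7, 0.106), (108.5, 0.103), (108.0, 0.101), (107.9, 0.098)]
side knob 0.48 [ 0.5202 -0.07    0.0943]
side rim z [(108.7, 0.101), (108.5, 0.099), (108.4, 0.1), (107.8, 0.102)]
```

```bash
cat > m2.py <<'E'
from h import *
import sys,glob
from scipy.ndimage import map_coordinates
C={k:imaging.get_calibration(k) for k in ["scene","side"]}
t=np.radians(np.arange(0,360,4)); 
def vals(V,c,p,R,z): 
    P=np.array([proj((p[0]+R*np.cos(a),p[1]+R*np.sin(a),z),c) for a in t]); return map_coordinates(V,[P[:,1],P[:,0]],order=1)
def panz(im,cam,p=(.5433,.1242)):
    V=cv2.cvtColor(im,cv2.COLOR_RGB2GRAY).astype(np.float32); zs=np.arange(.084,.122,.0005)
    sc=[np.median(vals(V,C[cam],p,.0455,z)-vals(V,C[cam],p,.0525,z))+np.mean(vals(V,C[cam],p,.0455,z)-vals(V,C[cam],p,.0525,z)) for z in zs]
    sc=np.convolve(sc,np.ones(5)/5,"same"); sc[:3]=sc[-3:]=-99; w=np.where(sc>sc.max()-6)[0]
    return zs[np.argmax(sc)],zs[w].mean(),sc.max()
if __name__=="__main__":
    for f in sys.argv[1:]:
        im=np.ascontiguousarray(cv2.imread("pics/"+f)[:,:,::-1]); print(f,np.round(panz(im,f.split("_")[0].rstrip("0.png")),4))
E
sed -i 's/f.split("_")\[0\].rstrip("0.png")/("scene" if f[1]=="c" else "side")/' m2.py
ls pics; python3 m2.py scene0.png side0.png scene_p.png side_p.png scene_15.1.png side_15.1.png
```

```text
crop1.png
lift.png
place.png
rel.png
scene0.png
scene_15.1.png
scene_p.png
side0.png
side_15.1.png
side_p.png
w1.png
w2.png
scene0.png [1.170000e-01 1.170000e-01 1.817053e+02]
side0.png [1.150000e-01 1.150000e-01 1.783448e+02]
scene_p.png [9.450000e-02 9.400000e-02 1.714359e+02]
side_p.png [9.150000e-02 9.180000e-02 1.644376e+02]
scene_15.1.png [1.010000e-01 1.013000e-01 1.849939e+02]
side_15.1.png [1.00500e-01 1.00500e-01 1.86165e+02]
```

Request:
apply_moves --dp '[[0, -0.4, 0], [0, -0.2, 0], [0, -0.2, 0], [0, -0.15, 0], [0, 0, 0], [0, 0.4, 0], [0, 0, 0], [0, 0, 0]]' --delta_rot '[[0, 0, 0], [0, 0, 0], [0, 0, 0], [0, 0, 0], [0, 0, 0], [0, 0, 0], [0, 0, 0], [0, 0, 0]]'

```text
t: 16.1
ee_pos: [0.5251, -0.088, 0.1123]
tcp_rot: [[-0.996, 0.089, -0.0], [0.089, 0.996, -0.0], [0.0, -0.0, -1.0]]
ft_force: [0.2, 0.7, -0.4]
opening: 0.354
grasp_force: 0.0
```

Request:
apply_moves --dp '[[0, 0, 0], [0, 0, 0], [0, 0, 0], [0, 0, 0], [0, 0, 0], [0, 0, 0], [0, 0, 0], [0, 0, 0]]' --delta_rot '[[0, 0, 0], [0, 0, 0], [0, 0, 0], [0, 0, 0], [0, 0, 0], [0, 0, 0], [0, 0, 0], [0, 0, 0]]' --grip 4.5

```text
t: 16.77
ee_pos: [0.525, -0.0882, 0.1123]
tcp_rot: [[-0.996, 0.09, -0.0], [0.09, 0.996, 0.0], [0.0, 0.0, -1.0]]
ft_force: [0.6, 1.0, 0.4]
opening: 0.528
grasp_force: 0.0
```

```bash
cat > m3.py <<'E'
from m2 import *
s=manip.read_state(); print(s["t"],s["ee_pos"],s["ft_force"],s["opening"])
for cam,z0 in [("scene",.1056),("side",.10335)]:
    im=imaging.capture(cam); save(im,"%s_%.1f.png"%(cam,s["t"])); r=panz(im,cam); print(cam,np.round(r,4),"beam",round((r[1]-z0)/.114,3))
E
python3 m3.py
```

```text
16.7667 [ 0.5250475  -0.08819931  0.11229764] [0.60307221 1.01561756 0.38535426] 0.5284659622525502
scene [1.035000e-01 1.038000e-01 1.854794e+02] beam -0.016
side [1.030000e-01 1.025000e-01 1.849936e+02] beam -0.007
```

Request:
apply_moves --dp '[[0, 0, 0], [0, 0, 0], [0, 0, 0], [0, 0, 0], [0, -0.4, 0], [0, -0.2, 0], [0, 0, 0], [0, 0.4, 0]]' --delta_rot '[[0, 0, 0], [0, 0, 0], [0, 0, 0], [0, 0, 0], [0, 0, 0], [0, 0, 0], [0, 0, 0], [0, 0, 0]]' --grip 3

```text
t: 17.53
ee_pos: [0.525, -0.0908, 0.1124]
tcp_rot: [[-0.996, 0.091, 0.0], [0.091, 0.996, -0.0], [-0.0, -0.0, -1.0]]
ft_force: [0.2, -1.3, 0.2]
opening: 0.354
grasp_force: 0.0
```

Request:
apply_moves --dp '[[0, 0, 0], [0, 0, 0], [0, 0, 0], [0, 0, 0], [0, 0, 0], [0, 0, 0], [0, 0, -1], [0, 0, -1]]' --delta_rot '[[0, 0, 0], [0, 0, 0], [0, 0, 0], [0, 0, 0], [0, 0, 0], [0, 0, 0], [0, 0, 0], [0, 0, 0]]' --grip 5

```text
t: 18.2
ee_pos: [0.5242, -0.09, 0.1324]
tcp_rot: [[-0.996, 0.09, -0.002], [0.09, 0.996, 0.0], [0.002, 0.0, -1.0]]
ft_force: [0.5, 0.0, -0.2]
opening: 0.583
grasp_force: 0.0
```

Request:
apply_moves --dp '[[0, 0, -2], [0, 0, -2], [0, 0, -3], [0, 0, -3], [0, 0, 0], [0, 0, 0], [0, 0, 0], [0, 0, 0]]' --delta_rot '[[0, 0, 0], [0, 0, 0], [0, 0, 0], [0, 0, 0], [0, 0, 0], [0, 0, 0], [0, 0, 0], [0, 0, 0]]'

```text
t: 18.87
ee_pos: [0.524, -0.0899, 0.2314]
tcp_rot: [[-0.996, 0.09, -0.002], [0.09, 0.996, 0.001], [0.002, 0.0, -1.0]]
ft_force: [-0.1, 0.1, -0.5]
opening: 0.583
grasp_force: 0.0
```

```bash
python3 m3.py
python3 - <<'E'
from h import *
im=imaging.capture("wrist"); a=cv2.resize(im,(400,300)); import glob
s=sorted(glob.glob("pics/side_*.png"),key=lambda f:__import__("os").path.getmtime(f))[-1]; b=cv2.imread(s)[:,:,::-1][150:255,210:350]
save(np.hstack([a,cv2.resize(b,(400,300),interpolation=cv2.INTER_CUBIC)]),"lvl.png")
E
```

```text
18.8667 [ 0.52404724 -0.08993091  0.23143806] [-0.06286045  0.0781123  -0.4580379 ] 0.5834362820288758
scene [1.050000e-01 1.053000e-01 1.810031e+02] beam -0.003
side [1.040000e-01 1.038000e-01 1.756787e+02] beam 0.004
```

View pics/lvl.png

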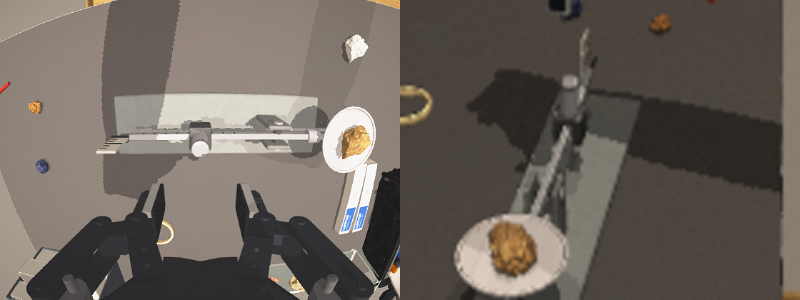

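The beam measures level: -0.003 rad in scene and +0.004 rad in side. The limonite is on the pan at (355,142) and the fingers are clear above the knob. I hand the job in.

```bash
python3 -c "
from bench import manip
print(manip.finish_job())"
```

```text
the job is handed in; nothing more can be done
None
```

The job is handed in, but no verdict came back: the limonite rests on the pan, the counterpoise is set so the beam measured level within about 0.005 rad, the gripper is clear, and I left the other three lumps alone.

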